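# Zero the length gauge on its setting block

## Task

Zero the length gauge: slide the red-handled carriage fully back against its yellow end stop, then lay the aluminium setting block lengthwise along the middle of the white bed, between the carriage and the blue backstop, and let go of it. Slide the carriage forward until the block is held snug and flush between carriage and backstop, and only then turn the black knob on the dial until its pointer stands on the red zero mark. Leave the concrete bar, the tools and the other things on the bench where they are.

Things in the scene. Friction and masses are not known exactly. Their poses are not given: they have to be found in the camera images.
- gauge: Length gauge fixed to the bench, grey base 225 x 290 x 12 mm (x -55..170, y -125..165). Origin at bench level under the bed's centre line; y = slide direction, from carriage to backstop. White bed 56 mm wide (x -28..28), its top 20 mm above the bench. Yellow end stop at the -y end, 46 mm high. Round dial, 100 mm across, 43 mm high, its upright axis at x = 105, y = -60 mm.
- setting_block: Loose aluminium setting block with a blue band round its middle, 40 (x) x 80 (y, its length) x 32 (z) mm, 0.2 to 0.4 kg. Origin at the centre of its underside. Starts flat on the bench. Both ends are alike.
- carriage (a joint): Travel of the carriage along the gauge's y axis, in m: 0 = fully back against the yellow end stop, grows towards the backstop, at most 0.13. Moves against about 3 N of friction and stays where it is left. At the start it stands too far forward for the block to go in.
- carriage_grip (a point): Grip point, 81 mm above the bench, in the red handle on the carriage: an upright fin, 12 mm thick along gauge y, 36 mm wide along gauge x, from 55 to 93 mm above the bench, its middle 25 mm behind the jaw face. Axes as the gauge. The steel carriage below is 50 x 50 mm, its top 55 mm above the bench.
- jaw_face (a point): Centre of the carriage's flat jaw face, which presses on the block, 36 mm above the bench (16 mm above the bed). It faces gauge +y. It moves with the carriage: it lies at gauge y = -35 mm when the carriage is fully back.
- backstop_face (a point): Centre of the flat face of the blue backstop (56 wide, 36 long, 36 mm high, fixed on the bed), 36 mm above the bench, facing gauge -y. Its place along the bed varies: 135 to 165 mm from the jaw face when the carriage is fully back. With the block snug between them the faces are 80 mm apart.
- pointer_knob (a joint): Angle of the pointer knob in rad, 0 = pointer along the gauge's +x, positive = anticlockwise from above, limits -2.6 and 2.6. Stiff with about 0.04 N m of friction; stays where it is left. Does not move with the carriage.
- knob_grip (a point): Grip point on the axis of the black knob on the dial, 66 mm above the bench. The knob is an upright bar 36 mm long (along the point's x, the pointer's direction), 13 mm thick (along the point's y), from 48 to 74 mm above the bench; the dial's face below it is 43 mm above the bench.
- pointer_tip (a point): Tip of the thin black pointer that the knob carries, 41 mm from the dial's axis, just above the white scale.
- zero_mark (a point): The red zero mark on the white scale disc of the dial, 41 mm from the dial's axis. The disc is geared to the carriage and turns with it, 15 rad anticlockwise from above per metre of forward travel; it cannot be turned by itself. The black ticks stand 15 degrees apart.
- test_bar: Bystander: plain grey concrete bar of the same size as the setting block (40 x 80 x 32 mm), loose on the bench; the two may have changed places. Origin at the centre of its underside.
- cast_ring: Bystander: concrete ring 90 mm across and 22 mm high, lying on the bench.
- bar_clamp: Bystander: steel bar clamp 260 mm long with a red handle, lying on the bench.
- screwdriver: Bystander: screwdriver lying on the bench.
- wrench: Bystander: wrench lying on the bench.
- jar: Bystander: amber glass jar, 64 mm across and 85 mm high, standing on the bench.
- brush: Bystander: brush lying on the bench.
Things that resemble listed ones, but are neither listed nor needed, are in the scene too. Leave any orange look-alike of the setting_block alone.

How it is judged:
By the outcome, as a careful person would: the job done as asked, in the order asked, and still so for the second after the job is handed in, with the robot touching nothing.
It also fails if it takes over 72 s, if anything falls off the work surface, if the arm or the gripper's body presses on something with over 40 N, if the wrist force passes 120 N, or if a joint passes its speed limit or range.

## Robot

A 6-joint arm with a two-finger parallel gripper is mounted at the origin on the work surface. World frame = base frame: x ahead of the robot, y to its left, z up, the work surface at z = 0. Lengths are in m, angles in rad, forces in N, time in s.
With the tool pointing down it reaches from about 0.4 to 0.825 m from the base axis. Payload 7 kg.
Tool frame: the origin (TCP) lies at the very end of the fingers, on their centre line; the grasp point (between the pads) lies 19 mm behind it; z points along the fingers, y is the direction in which the jaws open and shut (so a half turn about z gives the same grasp; the last joint's range is limited). The gripper opens to 88 mm and grips with 3 to 60 N. Pads are 19 mm wide; open, the fingers measure 130 mm over their backs; the gripper's body (78 mm by 193 mm) begins 47 mm behind the grasp point.
Start: joints at [1.549, 0.359, 0.012, 0, -1.224, -0.288], TCP at [0.206, 0.643, 0.227] pointing down, gripper open.
Joint ranges: [-3.07, 3.07], [-1.43, 2.12], [-1.02, 1.25], [-3.03, 1.67], [-3.05, -0], [-3.03, 3.03]. Speed limits (rad/s): [2.39, 2.39, 3.01, 3.14, 3.14, 3.14].

## Interface

Orientations are given as a unit quaternion [w, x, y, z].
In Python, from rig import bot, viewer gives the robot as it stands.
- The arm moves only by the shell command python3 -m handwheel 'ROWS' [OPENING] [FORCE]. ROWS is text: rows parted by semicolons, each of 6 numbers parted by spaces: the shift along the world's x, y, z in m, then the turn, a rotation vector about the world's x, y, z in degrees. A call has 1 to 20 rows; each row shifts and turns the commanded pose from where the row before left it; what a row does not reach is not made up. A row lasts 1/8 s, in which the tool goes at most 62.5 mm and 10.7 degrees, less where a joint would pass 70% of its speed; a pose out of reach is approached as far as the arm can. A call is refused whole if a number of a shift passes 0.0625 or a number of a turn 10.7, either way. A call with a gripper value outside its range is refused whole. OPENING is the opening in per cent of the stroke, from 0 (shut) to 100 (fully open), set as the call begins (- or left out, the last holds). The fingers move at their own pace and stop on an object; FORCE is the grip in N (left out, the last holds). Time passes only in rows, so rows that do not move let the fingers close. It gives the time, the measured TCP pose, the force and the opening at its end, in the units of the state.
- bot.read_state(): the state, without advancing time (a new reading comes with each control period).
- viewer.grab_frame(name): name is "scene" or "side" or "wrist"; returns a dict with "frame" (480x640x3 uint8, red, green, blue), "z_map" (480x640 float32, m along the optical axis (not along the pixel's ray), 0 where there is no reading), "intrinsics" (3x3 intrinsics, pixels), "R" (3x3) and "t" (3): a world point X has camera coordinates R X + t; the wrist camera has in their place "tool_from_camera" (4x4, takes a point from camera to tool coordinates, whose origin is the TCP and whose axes are the flange's). Camera axes: x right, y down, z forward; pixel columns grow to the right and rows downward; lengths in m; the calibration is good to about 2 mm. A picture is of the moment at which its call begins: read the wrist's pose just before it.
- bot.finish_job(): hands the job in, once; it reports no verdict.
The state is a dict: "time_s": time; "joint_pos": joint angles; "joint_velocities": joint speeds; "effort": joint torques, N m; "tool_pos": TCP position; "orientation": TCP orientation; "ft_force": force on the tool from outside, world axes, zero at the start; "ft_torque": the same for the moment, N m; "opening": finger opening in m.
Only numpy, scipy, OpenCV 4.12 (cv2) and the standard library are available. Lean on these libraries where they do the work, as an engineer would, in place of code of your own. Each camera call takes 0.05 s, during which the arm holds its last target. There are 200 camera calls.

## Working session

There is one attempt and no reset: what is moved stays moved. The work goes in short steps, Python scripts to look and compute and a shell command to move; the robot and the scene stay as the last step left them, time stands still between calls to the robot, and variables do not carry over. Pictures are saved under pics/ and viewed, about 8 in all and at most 12, crops included, and the job is handed in when it is done.

```bash
mkdir -p pics
cat > h.py <<'E'
import numpy as np, cv2
from rig import bot, viewer
def grab(n,save=None):
    f=viewer.grab_frame(n)
    if save: cv2.imwrite(f'pics/{save}.png',f['frame'][:,:,::-1]); np.savez(f'pics/{save}.npz',**{k:v for k,v in f.items()})
    return f
def load(s): return dict(np.load(f'pics/{s}.npz'))
def px2w(f,u,v,z=None):
    """world point: on plane z if given, else by depth"""
    K=f['intrinsics'];R=f['R'];t=f['t']
    d=np.linalg.inv(K)@[u,v,1.]
    if z is None: return R.T@(d*f['z_map'][int(round(v)),int(round(u))]-t)
    o=-R.T@t; r=R.T@d
    return o+r*(z-o[2])/r[2]
def w2px(f,X):
    c=f['R']@np.asarray(X)+f['t']; p=f['intrinsics']@c; return p[:2]/p[2]
E
python3 -c "
from h import *
s=bot.read_state();print(s)
grab('scene','s0');grab('side','d0')
for n in ('s0','d0'):
  f=load(n);print(f['R'],f['t'],-f['R'].T@f['t'])
"
```

```text
{'time_s': 0.0, 'joint_pos': array([ 1.54913667e+00,  3.59398595e-01,  1.10643576e-02, -3.35978987e-04,
       -1.22409784e+00, -2.88103581e-01]), 'joint_velocities': array([-0.00150153,  0.00053817,  0.00028378, -0.00082678, -0.00098655,
       -0.0018057 ]), 'effort': array([-1.27164363e-03, -5.82710016e+01,  2.93047893e+01,  6.99743852e+00,
        6.81135280e-03, -1.60322097e-04]), 'tool_pos': array([0.20564192, 0.64240344, 0.22562006]), 'orientation': array([ 8.31608461e-04,  9.88020630e-01, -1.54319608e-01, -4.79107693e-05]), 'ft_force': array([-0.21267467,  0.43569318, -0.22693076]), 'ft_torque': array([ 0.0306695 , -0.06324636, -0.02022897]), 'opening': 0.08753099361249521}
[[ 0.77121753  0.63641151  0.01427944]
 [ 0.43935191 -0.51591605 -0.73539141]
 [-0.46064457  0.57342045 -0.67749211]] [-0.44688396 -0.17273286  1.88009252] [ 1.28658966 -0.88279706  1.15310285]
[[ 0.86445652  0.50222322  0.0220627 ]
 [ 0.30144056 -0.48273583 -0.82225283]
 [-0.40230401  0.71745241 -0.56869458]] [-0.50079132 -0.08744847  1.61984337] [ 1.11094232 -0.95286601  0.86034021]
```

View pics/s0.png

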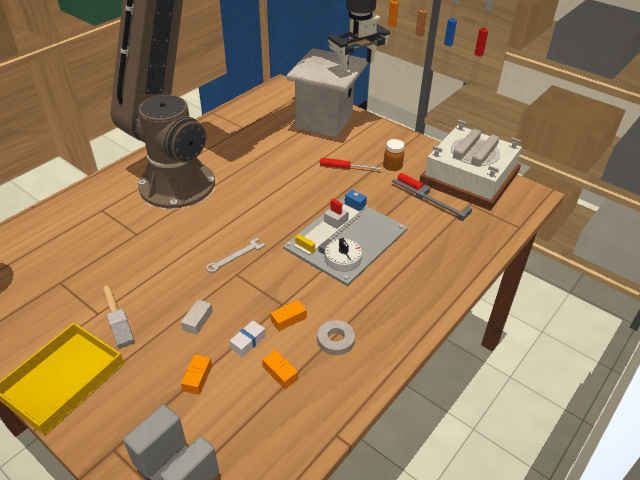

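View pics/d0.png

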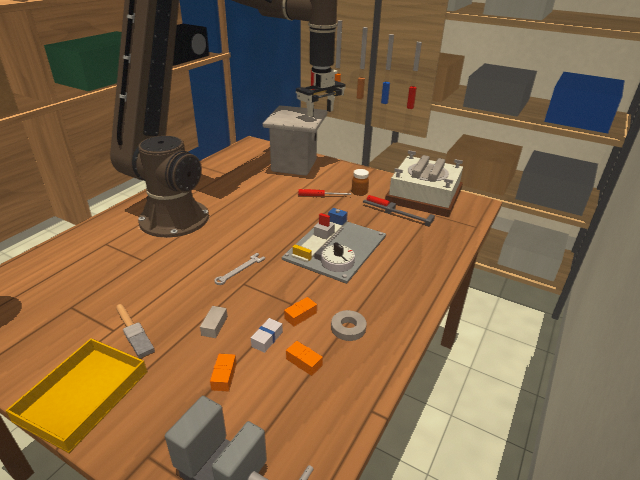

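The scene picture shows the aluminium block with its blue band at (248,338). Things it could be taken for: the concrete bar (197,316) and the orange blocks at (289,315), (196,373) and (280,368). The gauge is at about (345,240). I'll check both in one enlarged crop.

```bash
python3 -c "
from h import *
im=cv2.imread('pics/s0.png')
a=cv2.resize(im[185:285,280:413],None,fx=6,fy=6,interpolation=cv2.INTER_CUBIC)[:, :800]
b=cv2.resize(im[295:395,180:313],None,fx=6,fy=6,interpolation=cv2.INTER_CUBIC)[:, :800]
cv2.imwrite('pics/c0.png',cv2.resize(np.vstack([a,b]),(640,960))[:, :]) 
c=np.hstack([cv2.resize(im[185:285,280:413],(532,400),interpolation=cv2.INTER_CUBIC)[:, :532],cv2.resize(im[310:365,220:280],(268,246))if 0 else cv2.resize(im[305:372,215:282],(268,400)[::1])*1])
cv2.imwrite('pics/c0.png',c)
f=load('s0')
for n,u,v in [('block',248,336),('bar',197,314),('o1',289,313),('o2',196,370),('o3',280,366),('yellow',305,242),('red',337,206),('blue',356,198),('dial',344,252),('base l',287,244),('base bot',348,280),('base r',406,229),('base',350,262),('handle clamp',410,183),('jar',394,150),('wrench',235,255),('ring',336,325)]:
  print(n,px2w(f,u,v).round(4))
"
```

```text
block [ 0.6092 -0.2993  0.0286]
bar [ 0.4697 -0.3319  0.0306]
o1 [ 0.6367 -0.186   0.0301]
o2 [ 0.5899 -0.4428  0.0321]
o3 [ 0.7249 -0.3153  0.0323]
yellow [0.5116 0.0199 0.0436]
red [0.5142 0.1537 0.0869]
blue [0.5106 0.2493 0.0551]
dial [0.6223 0.0485 0.0543]
base l [0.4594 0.0045 0.0155]
base bot [0.6664 0.0119 0.007 ]
base r [0.6691 0.2824 0.0036]
base [0.6462 0.0447 0.0354]
handle clamp [0.5635 0.4628 0.0121]
jar [0.4706 0.4998 0.0749]
wrench [ 0.3741 -0.1125  0.0062]
ring [ 0.7429 -0.136   0.0217]
```

View pics/c0.png

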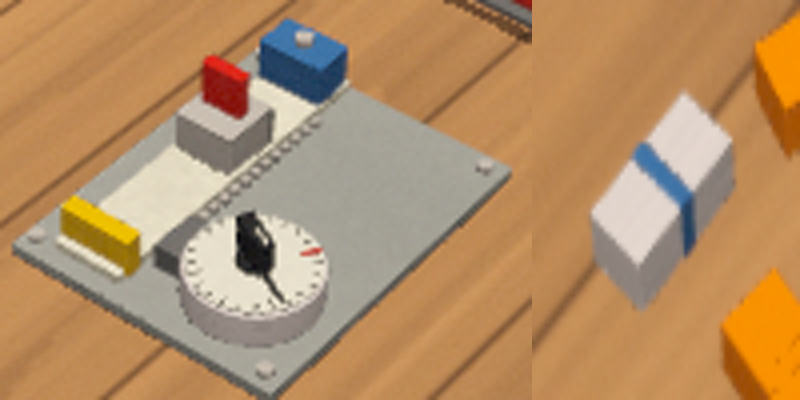

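The crop confirms the choice: light aluminium with a blue band, long axis up and to the right. In the gauge view, the carriage is mid-travel and the red zero mark is at the dial's right. I'll move the wrist camera over the gauge.

```bash
python3 -m handwheel '.034 -.052 .008 0 0 1.77;.034 -.052 .008 0 0 1.77;.034 -.052 .008 0 0 1.77;.034 -.052 .008 0 0 1.77;.034 -.052 .008 0 0 1.77;.034 -.052 .008 0 0 1.77;.034 -.052 .008 0 0 1.77;.034 -.052 .008 0 0 1.77;.034 -.052 .008 0 0 1.77;.034 -.052 .008 0 0 1.77;0 0 0 0 0 0;0 0 0 0 0 0;0 0 0 0 0 0'
cat >> h.py <<'E'
from scipy.spatial.transform import Rotation as Ro
def wrist(save):
    s=bot.read_state(); f=viewer.grab_frame('wrist')
    q=s['orientation']; T=np.eye(4); T[:3,:3]=Ro.from_quat([q[1],q[2],q[3],q[0]]).as_matrix(); T[:3,3]=s['tool_pos']
    W=np.linalg.inv(T@f['tool_from_camera']); f['R']=W[:3,:3]; f['t']=W[:3,3]
    cv2.imwrite(f'pics/{save}.png',f['frame'][:,:,::-1]); np.savez(f'pics/{save}.npz',**f)
    print(s['time_s'],s['tool_pos'].round(4),q.round(4)); return f
E
python3 -c "
from h import *
f=wrist('w0'); print(-f['R'].T@f['t'])"
```

```text
time_s: 1.72
tool_pos: [0.5444, 0.125, 0.3061]
orientation: [-0.0, 1.0, 0.0, -0.0]
ft_force: [0.2, 0.0, 0.7]
opening: 0.0878
1.725 [0.5444 0.125  0.3061] [-0.e+00  1.e+00  2.e-04 -2.e-04]
[0.61714387 0.12435802 0.46387329]
```

View pics/w0.png

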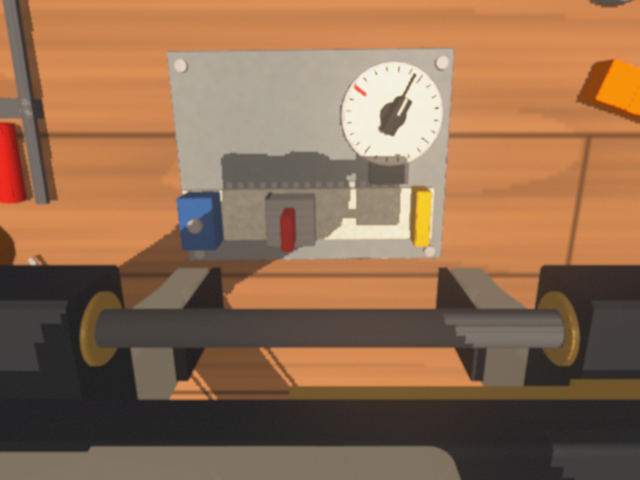

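```bash
cat > fit.py <<'E'
from h import *
from scipy.optimize import least_squares
f=load('w0')
pts=[((170,165,12),(168.5,51.5)),((170,-125,12),(452.5,49.5)),((-55,-125,12),(440.5,259)),((105,-60,43),(392,113)),((-55,165,12),(188.5,261))]
def G(p,X): 
    c,s=np.cos(p[2]),np.sin(p[2]); X=np.asarray(X)/1000
    return np.array([p[0]+c*X[0]-s*X[1],p[1]+s*X[0]+c*X[1],X[2]])
r=least_squares(lambda p:np.concatenate([w2px(f,G(p,a))-b for a,b in pts]),[.51,.13,0])
p=r.x
if __name__=='__main__':
    print(p.round(4),np.degrees(p[2]),r.fun.round(1))
    Ri=lambda w:(np.array([[np.cos(p[2]),np.sin(p[2])],[-np.sin(p[2]),np.cos(p[2])]])@(w[:2]-p[:2])*1000).round(1)
    for n,u,v,z in [('backstop front top',220,221,.056),('carr front top',265.5,221,.055),('carr back top',315,220,.055),('fin top',289,215,.093),('fin top1',281.5,210,.093),('fin top2',295,210,.093),('red mark',360,91,.044),('tip',414,76,.046),('yellow front',415,218,.046),('dial',392,113,.043)]:
        print(n,Ri(px2w(f,u,v,z)),px2w(f,u,v,z).round(4), px2w(f,u,v).round(4))
    im=cv2.imread('pics/w0.png')
    cv2.imwrite('pics/c1.png',cv2.resize(im[35:270,160:460],(800,627),interpolation=cv2.INTER_CUBIC)[:600])
E
python3 fit.py
```

```text
[0.4996 0.1215 0.0095] 0.5425714310883069 [-3.  -0.7  2.4 -1.8  0.4 -0.4  0.5  3.2 -0.2  0.1]
backstop front top [  4.6 112.7] [0.5031 0.2343 0.056 ] [0.4967 0.2405 0.0329]
carr front top [ 3.8 67. ] [0.5028 0.1886 0.055 ] [0.5027 0.1886 0.0545]
carr back top [ 4.4 16.9] [0.5038 0.1385 0.055 ] [0.5002 0.1389 0.0419]
fin top [19.9 39.2] [0.5191 0.1609 0.093 ] [0.518  0.1613 0.0887]
fin top1 [24.7 45.8] [0.5238 0.1676 0.093 ] [0.5141 0.1721 0.0543]
fin top2 [24.5 33.5] [0.5238 0.1553 0.093 ] [0.5151 0.1582 0.0581]
red mark [128.7 -28.1] [0.6286 0.0946 0.044 ] [0.6286 0.0946 0.0434]
tip [141.6 -78.7] [0.642  0.0441 0.046 ] [0.6419 0.0446 0.0481]
yellow front [  2.9 -86. ] [0.5034 0.0356 0.046 ] [0.5027 0.0351 0.0436]
dial [108.  -59.5] [0.6082 0.0631 0.043 ] [0.6089 0.0676 0.0742]
```

View pics/c1.png

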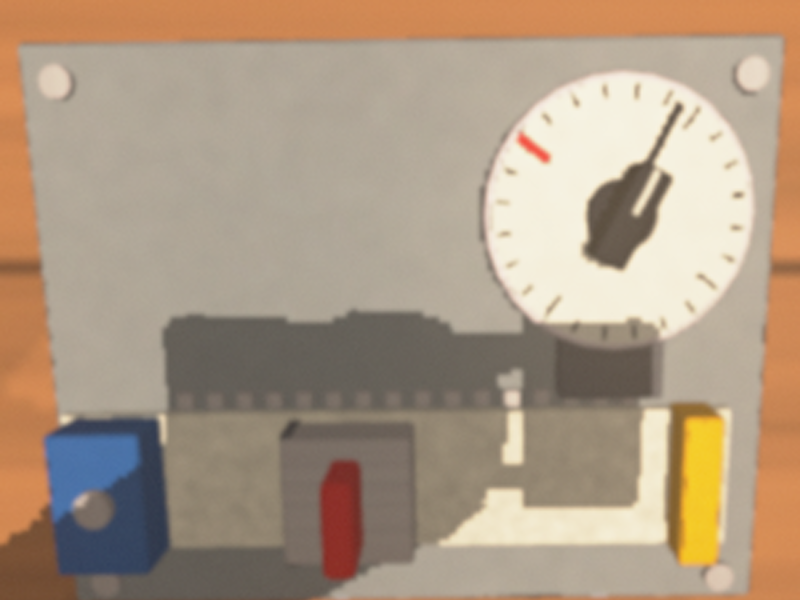

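```bash
cat > seg.py <<'E'
from h import *
def cloud(f):
    K=f['intrinsics'];z=f['z_map'];v,u=np.indices(z.shape)
    c=np.stack([(u-K[0,2])/K[0,0]*z,(v-K[1,2])/K[1,1]*z,z],-1)
    W=(c-f['t'])@f['R']; W[z<=0]=np.nan; return W
def rep(n,W,m):
    q=W[m]; r=cv2.minAreaRect(q[:,:2].astype(np.float32)*1000)
    lo,hi=np.percentile(q,[1,99],axis=0)
    print(n,m.sum(),'ctr',np.round(r[0],1),'size',np.round(r[1],1),'ang',round(r[2],1),'x',lo[0].round(4),hi[0].round(4),'y',lo[1].round(4),hi[1].round(4),'z',np.median(q[:,2]).round(4))
def big(m):
    n,l,s,_=cv2.connectedComponentsWithStats(m.astype(np.uint8)); return l==1+np.argmax(s[1:,4])
def hsv(f): return [x.astype(int) for x in cv2.split(cv2.cvtColor(f['frame'],cv2.COLOR_RGB2HSV))]
E
cat > s1.py <<'E'
from seg import *
f=load('w0');W=cloud(f);h,s,v=hsv(f);z=W[...,2];roi=np.zeros(z.shape,bool);roi[40:262,165:460]=1
near=lambda a,t=.003:(abs(z-a)<t)&roi
rep('yellow',W,big(near(.046)&(h>20)&(h<33)&(s>120)))
rep('blue',W,big(near(.056)&(h>95)&(h<125)&(s>100)))
rep('carr',W,big(near(.055)&(s<80)&(np.indices(z.shape)[1]>240)))
rep('fin',W,big(near(.093)))
m=near(.043,.0025)&(np.indices(z.shape)[1]>330)&(np.indices(z.shape)[0]<172)&(s<100); m=big(m)
rep('dial',W,m); 
cn=max(cv2.findContours(m.astype(np.uint8),0,1)[0],key=len)[:,0]; q=W[cn[:,1],cn[:,0]]; print('circ',[np.round(t,4) for t in cv2.minEnclosingCircle(q[:,:2].astype(np.float32)*1000)])
rep('base',W,big(near(.012,.003)))
rep('knob',W,big(near(.074,.003)&(W[...,0]>.57)))
m=roi&((h<8)|(h>172))&(s>120)&(abs(z-.043)<.004)&(W[...,0]>.58);rep('mark',W,m);print(W[m].mean(0))
m=roi&(abs(z-.0455)<.004)&(v<90)&(W[...,0]>.625);rep('ptr',W,m);print(W[m].mean(0))
E
python3 s1.py
```

```text
yellow 695 ctr [502.2  27.2] size [57.2 14.5] ang 0.3 x 0.4741 0.5305 y 0.0205 0.0341 z 0.0459
blue 1410 ctr [500.6 258.4] size [34.6 53.7] ang 89.8 x 0.4744 0.5266 y 0.2415 0.2749 z 0.0557
carr 1694 ctr [500.1 163.9] size [50.9 49.8] ang 0.8 x 0.4759 0.5247 y 0.1395 0.1884 z 0.0547
fin 447 ctr [500.3 163.9] size [35.2 11.9] ang 1.4 x 0.4829 0.5175 y 0.1581 0.1695 z 0.0924
dial 6756 ctr [606.1  62.3] size [97.5 96.5] ang 0.4 x 0.5616 0.6511 y 0.0181 0.1077 z 0.043
circ [array([606.0544,  62.6743]), np.float64(49.1334)]
base 32968 ctr [556.9 142.1] size [225.4 290.4] ang 0.6 x 0.4468 0.6681 y -0.0005 0.2844 z 0.0117
knob 584 ctr [606.   62.8] size [13.  35.9] ang 63.2 x 0.5894 0.6227 y 0.0509 0.0744 z 0.0737
mark 43 ctr [629.4  95.1] size [12.7  2.9] ang 52.3 x 0.6253 0.6337 y 0.0898 0.0999 z 0.0434
[0.62941551 0.0950346  0.0434388 ]Traceback (most recent call last):
  File "s1.py", line 14, in <module>
    m=roi&(abs(z-.0455)<.004)&(v<90)&(W[...,0]>.625);rep('ptr',W,m);print(W[m].mean(0))
                                                     ~~~^^^^^^^^^^^
  File "seg.py", line 8, in rep
    lo,hi=np.percentile(q,[1,99],axis=0)
          ~~~~~~~~~~~~~^^^^^^^^^^^^^^^^^
    return _quantile_unchecked(
        a, q, axis, out, overwrite_input, method, keepdims, weights)
    return _ureduce(a,
                    func=_quantile_ureduce_func,
    ...<5 lines>...
                    overwrite_input=overwrite_input,
                    method=method)
    r = func(a, **kwargs)
    result = _quantile(arr,
                       quantiles=q,
    ...<2 lines>...
                       out=out,
                       weights=wgt)
    slices_having_nans = np.isnan(arr[-1, ...])
                                  ~~~^^^^^^^^^
IndexError: index -1 is out of bounds for axis 0 with size 0
```

```bash
python3 -m handwheel '-.022 .0195 -.02 0 0 .6;-.022 .0195 -.03 0 0 0;0 0 -.05 0 0 0;0 0 -.05 0 0 0;0 0 -.04 0 0 0;0 0 -.03 0 0 0;0 0 -.02 0 0 0;0 0 0 0 0 0;0 0 0 0 0 0'
```

```text
time_s: 2.9
tool_pos: [0.5013, 0.164, 0.0673]
orientation: [-0.0, 1.0, 0.006, 0.001]
ft_force: [-0.9, 0.2, 0.1]
opening: 0.0873
```

```bash
python3 -m handwheel '0 0 -.005 0 0 0;0 0 0 0 0 0;0 0 0 0 0 0;0 0 0 0 0 0;0 0 0 0 0 0;0 0 0 0 0 0;0 0 0 0 0 0' 0 25
python3 -m handwheel '0 -.01 0 0 0 0;.0002 -.015 0 0 0 0;.0002 -.02 0 0 0 0;.0002 -.02 0 0 0 0;.0002 -.02 0 0 0 0;.0002 -.01 0 0 0 0;0 -.004 0 0 0 0;0 0 0 0 0 0;0 0 0 0 0 0'
```

```text
time_s: 3.78
tool_pos: [0.501, 0.163, 0.0614]
orientation: [-0.0, 1.0, 0.005, 0.0]
ft_force: [0.1, -0.2, 0.2]
opening: 0.0231
time_s: 4.9
tool_pos: [0.5024, 0.0628, 0.0615]
orientation: [0.0, 1.0, 0.005, 0.0]
ft_force: [6.4, -3.4, -4.1]
opening: 0.012
```

```bash
for i in 1 2; do python3 -m handwheel '0 -.0015 0 0 0 0;0 0 0 0 0 0;0 0 0 0 0 0'|egrep 'pos|force'; done
```

```text
tool_pos: [0.5025, 0.0626, 0.0615]
ft_force: [3.4, 4.0, -3.9]
tool_pos: [0.5025, 0.0625, 0.0615]
ft_force: [1.8, 12.9, -4.5]
```

```bash
python3 -m handwheel '0 0 0 0 0 0;0 0 0 0 0 0;0 0 .01 0 0 0;0 0 .04 0 0 0;0 0 .05 0 0 0;.01 -.03 .05 0 0 0;.01 -.06 .04 0 0 0;.01 -.06 0 0 0 0;.01 -.06 0 0 0 0;.01 -.06 0 0 0 0;.01 -.06 0 0 0 0;0 -.03 0 0 0 0;0 0 0 0 0 0;0 0 0 0 0 0' 100
python3 -c "
from seg import *
f=wrist('w1');W=cloud(f);h,s,v=hsv(f);z=W[...,2];r=np.abs(W[...,:2]-[.609,-.299]).max(-1)<.1
rep('blk',W,big(r&(abs(z-.032)<.004)&~((h>5)&(h<25)&(s>150))))
print(-f['R'].T@f['t'])"
```

```text
time_s: 7.4
tool_pos: [0.5601, -0.2903, 0.246]
orientation: [-0.0, 1.0, 0.005, -0.0]
ft_force: [1.3, 0.4, -0.0]
opening: 0.0875
7.4 [ 0.5601 -0.2903  0.246 ] [-1.0e-04  1.0e+00  4.5e-03 -1.0e-04]
blk 4260 ctr [ 601.8 -298.2] size [40.  80.1] ang 0.4 x 0.5821 0.6218 y -0.3372 -0.2592 z 0.0318
[ 0.63279775 -0.29033023  0.40379278]
```

View pics/w1.png

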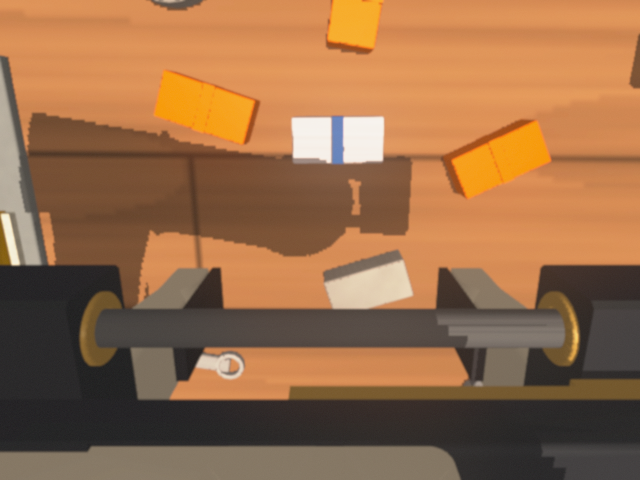

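The picture shows the block at (338,140) with its blue band, nearly aligned with world y. The concrete bar is at (368,283) and the three orange look-alikes are all clear of it.

```bash
python3 -c "
from seg import *
print(bot.read_state()['joint_pos'].round(3))
f=load('w0');W=cloud(f)
for x in (.515,.532,.536,.54,.545,.55): 
  m=(abs(W[...,0]-x)<.0015)&(W[...,1]>.12)&(W[...,1]<.235)&(W[...,2]<.05);print(x,np.percentile(W[m][:,2],[5,50,95]).round(4) if m.sum() else 0)
"
```

```text
[-0.169  0.275 -0.062 -0.    -1.233  1.749]
0.515 [0.0182 0.0194 0.0213]
0.532 [0.0108 0.0164 0.0188]
0.536 [0.0106 0.0123 0.0182]
0.54 [0.0102 0.0117 0.0131]
0.545 [0.0104 0.0117 0.0133]
0.55 [0.0104 0.0118 0.0131]
```

```bash
python3 -m handwheel '.0042 -.0008 -.012 0 0 -9;.0042 -.0008 -.012 0 0 -9;.0042 -.0008 -.012 0 0 -9;.0042 -.0008 -.012 0 0 -9;.0042 -.0008 -.012 0 0 -9;.0042 -.0008 -.012 0 0 -9;.0042 -.0008 -.012 0 0 -9;.0042 -.0008 -.012 0 0 -9;.0042 -.0008 -.012 0 0 -9;.0042 -.0008 -.012 0 0 -9;0 0 0 0 0 0;0 0 0 0 0 0;0 0 0 0 0 0' 72 
python3 -c "
from seg import *
s=bot.read_state();R=Ro.from_quat(np.roll(s['orientation'],-1)).as_matrix();print(s['tool_pos'].round(4),R.round(4),s['joint_pos'].round(2))"
```

```text
time_s: 9.07
tool_pos: [0.6029, -0.2983, 0.1266]
orientation: [-0.0, 0.711, -0.703, 0.001]
ft_force: [0.9, -0.1, 1.0]
opening: 0.0631
[ 0.6029 -0.2983  0.1266] [[ 1.200e-02 -9.999e-01  1.200e-03]
 [-9.999e-01 -1.200e-02 -3.000e-04]
 [ 3.000e-04 -1.200e-03 -1.000e+00]] [-0.17  0.43 -0.12  0.   -1.02  0.18]
```

```bash
python3 -m handwheel '-.001 0 -.03 0 0 0;0 0 -.04 0 0 0;0 0 -.03 0 0 0;0 0 -.013 0 0 0;0 0 -.005 0 0 0;0 0 0 0 0 0;0 0 0 0 0 0' | egrep 'pos|force'
python3 -m handwheel '0 0 0 0 0 0;0 0 0 0 0 0;0 0 0 0 0 0;0 0 0 0 0 0;0 0 0 0 0 0;0 0 0 0 0 0;0 0 0 0 0 0' 0 30
```

```text
tool_pos: [0.6024, -0.2987, 0.009]
ft_force: [-0.2, 0.3, 0.5]
time_s: 10.82
tool_pos: [0.6019, -0.2986, 0.008]
orientation: [-0.0, 0.711, -0.704, 0.0]
ft_force: [-0.1, 0.4, 3.5]
opening: 0.0398
```

```bash
python3 -m handwheel '0 0 .01 0 0 0;0 0 .03 0 0 0;0 0 .04 0 0 0;0 .02 .04 0 0 0;-.01 .035 .03 0 0 0;-.01 .045 0 0 0 0;-.012 .052 0 0 0 0;-.012 .054 0 0 0 0;-.012 .054 0 0 0 0;-.012 .054 0 0 0 0;-.012 .054 0 0 0 0;-.01 .045 0 0 0 0;-.008 .03 0 0 0 0;-.004 .019 0 0 0 0;0 0 0 0 0 0;0 0 0 0 0 0;0 0 0 0 0 0'
python3 -c "
from seg import *
s=bot.read_state();R=Ro.from_quat(np.roll(s['orientation'],-1)).as_matrix();print(s['tool_pos'].round(4),R[:,1].round(4),s['joint_pos'].round(2))"
```

```text
time_s: 12.95
tool_pos: [0.4997, 0.1626, 0.1576]
orientation: [0.0, 0.71, -0.704, -0.0]
ft_force: [-0.1, -1.2, -2.6]
opening: 0.0397
[0.4997 0.1626 0.1576] [-1.0e+00 -8.4e-03  4.0e-04] [ 0.69  0.17 -0.41 -0.   -0.99 -0.68]
```

```bash
python3 -m handwheel '.0003 .0005 -.03 0 0 .1;0 0 -.04 0 0 0;0 0 -.03 0 0 0;0 0 -.02 0 0 0;0 0 -.006 0 0 0;0 0 0 0 0 0;0 0 0 0 0 0'
python3 -m handwheel '0 0 -.002 0 0 0;0 0 0 0 0 0;0 0 0 0 0 0'|egrep 'pos|force'
```

```text
time_s: 13.82
tool_pos: [0.5006, 0.1643, 0.0327]
orientation: [-0.001, 0.711, -0.703, 0.0]
ft_force: [0.6, 0.2, -2.2]
opening: 0.0401
tool_pos: [0.4999, 0.1641, 0.0299]
ft_force: [-0.3, 0.3, -1.9]
```

```bash
for i in 1 2; do python3 -m handwheel '0 0 -.001 0 0 0;0 0 0 0 0 0;0 0 0 0 0 0'|egrep 'pos|force';done
```

```text
tool_pos: [0.4999, 0.164, 0.0287]
ft_force: [-0.4, -0.3, -2.8]
tool_pos: [0.5, 0.1641, 0.028]
ft_force: [-1.6, -0.2, 2.9]
```

```bash
python3 -m handwheel '0 0 0 0 0 0;0 0 0 0 0 0;0 0 0 0 0 0;0 0 .01 0 0 0;0 0 .03 0 0 0;0 0 .04 0 0 0;.004 -.004 .04 0 0 9;.004 -.004 .04 0 0 9;.004 -.004 .03 0 0 9;.004 -.004 .03 0 0 9;.004 -.004 .03 0 0 9;.004 -.004 .03 0 0 9;.004 -.004 0 0 0 9;.004 -.004 0 0 0 9;.004 -.004 0 0 0 9;.004 -.004 0 0 0 9;0 0 0 0 0 0;0 0 0 0 0 0;0 0 0 0 0 0' 70
cat > s2.py <<'E'
from seg import *
import sys
f=wrist(sys.argv[1]);W=cloud(f);h,s,v=hsv(f);z=W[...,2];X=W[...,0];Y=W[...,1]
roi=(X>.44)&(X<.68)&(Y>-.01)&(Y<.29);near=lambda a,t=.003:(abs(z-a)<t)&roi
or_=((h>5)&(h<20)&(s>120))
def tr(n,m):
    try: rep(n,W,big(m))
    except Exception as e: print(n,'none')
tr('yellow',near(.046)&(h>20)&(h<33)&(s>120))
tr('blue',near(.056)&(h>95)&(h<125)&(s>100)&(Y>.235))
tr('block',near(.0515,.004)&(X<.55)&(Y>.09)&(Y<.24))
tr('carr',near(.055)&(s<80)&(Y<float(sys.argv[2])))
tr('fin',near(.093)&(X<.55))
m=near(.043)&(((X-.606)**2+(Y-.0625)**2)<.054**2)
tr('dial',m); tr('knob',near(.074)&(X>.57)); tr('base',near(.012))
d=np.hypot(X-.6061,Y-.0625)
m=roi&((h<8)|(h>172))&(s>120)&(d<.05)&(d>.025)&(z<.05);c=W[m].mean(0);print('mark',m.sum(),c.round(4),np.degrees(np.arctan2(c[1]-.0625,c[0]-.6061)).round(1))
m=roi&(v<100)&(d<.040)&(d>.024)&(z>.04)&(z<.052);m=big(m);c=W[m].mean(0);print('ptr',m.sum(),c.round(4),np.degrees(np.arctan2(c[1]-.0625,c[0]-.6061)).round(1))
E
python3 s2.py w2 .11
```

```text
time_s: 17.32
tool_pos: [0.5397, 0.1241, 0.3079]
orientation: [-0.0, 1.0, 0.005, 0.0]
ft_force: [0.3, 0.5, -0.3]
opening: 0.061
17.325 [0.5397 0.1241 0.3079] [-1.0e-04  1.0e+00  4.8e-03  1.0e-04]
yellow 718 ctr [501.8  27.2] size [58.5 14.4] ang 0.8 x 0.4737 0.5299 y 0.0204 0.0342 z 0.0459
blue 1454 ctr [500.4 258.4] size [53.1 35. ] ang 0.2 x 0.4744 0.5265 y 0.2416 0.275 z 0.0557
block 2958 ctr [499.3 164.8] size [40.6 79.2] ang 0.4 x 0.4803 0.5191 y 0.1253 0.2035 z 0.0518
carr 1638 ctr [501.2  62. ] size [49.5 50.4] ang 89.9 x 0.4768 0.5259 y 0.0379 0.0863 z 0.0548
fin 449 ctr [501.4  61.8] size [35.3 12. ] ang 0.4 x 0.4842 0.5187 y 0.0561 0.0676 z 0.0925
dial 6999 ctr [606.4  62.6] size [97.5 97.1] ang 28.0 x 0.5606 0.6518 y 0.0177 0.1085 z 0.043
knob 577 ctr [606.   62.7] size [13.3 35.8] ang 63.2 x 0.5897 0.623 y 0.0512 0.0746 z 0.0736
base 32883 ctr [557. 142.] size [225.1 290.2] ang 0.6 x 0.4472 0.6684 y -0.0005 0.2844 z 0.0117
mark 57 [0.6389 0.0418 0.044 ] -32.3Traceback (most recent call last):
  File "s2.py", line 18, in <module>
    m=roi&(v<100)&(d<.040)&(d>.024)&(z>.04)&(z<.052);m=big(m);c=W[m].mean(0);print('ptr',m.sum(),c.round(4),np.degrees(np.arctan2(c[1]-.0625,c[0]-.6061)).round(1))
                                                       ~~~^^^
  File "seg.py", line 11, in big
    n,l,s,_=cv2.connectedComponentsWithStats(m.astype(np.uint8)); return l==1+np.argmax(s[1:,4])
                                                                              ~~~~~~~~~^^^^^^^^^
    return _wrapfunc(a, 'argmax', axis=axis, out=out, **kwds)
    return bound(*args, **kwds)
ValueError: attempt to get argmax of an empty sequence
```

View pics/w2.png

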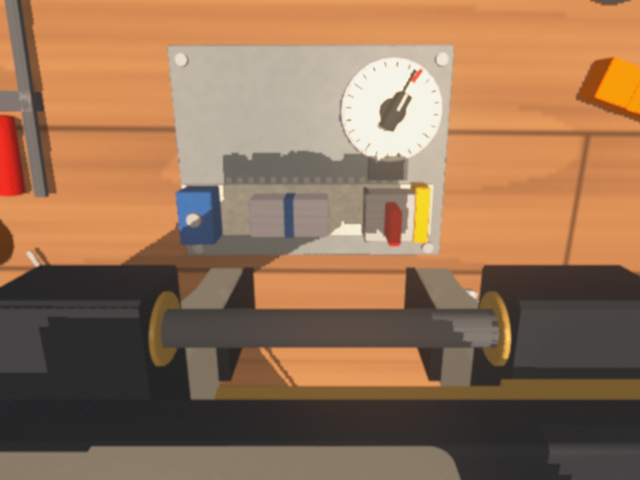

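The block lies centred on the bed at (290,215). The carriage is against the yellow stop, and the red mark has followed to -32°, which matches the gearing. I'll grip the handle again.

```bash
python3 -m handwheel '-.013 -.021 -.02 0 0 0;-.013 -.021 -.04 0 0 0;-.0124 -.0201 -.05 0 0 0;0 0 -.05 0 0 0;0 0 -.04 0 0 0;0 0 -.03 0 0 0;0 0 -.012 0 0 0;0 0 0 0 0 0;0 0 0 0 0 0' 60|egrep 'pos|force'
python3 -m handwheel '0 0 -.003 0 0 0;0 0 0 0 0 0;0 0 0 0 0 0;0 0 0 0 0 0;0 0 0 0 0 0;0 0 0 0 0 0;0 0 0 0 0 0;0 0 0 0 0 0' 0 25
```

```text
tool_pos: [0.5024, 0.0623, 0.0669]
ft_force: [-1.5, -0.1, 0.2]
time_s: 19.5
tool_pos: [0.5016, 0.0626, 0.0628]
orientation: [-0.0, 1.0, 0.006, 0.0]
ft_force: [-1.9, 5.3, 0.5]
opening: 0.0116
```

```bash
python3 -m handwheel '0 .006 0 0 0 0;-.0002 .01 0 0 0 0;-.0002 .01 0 0 0 0;-.0002 .01 0 0 0 0;-.0002 .01 0 0 0 0;0 .01 0 0 0 0;0 .008 0 0 0 0;0 .004 0 0 0 0;0 .002 0 0 0 0;0 0 0 0 0 0;0 0 0 0 0 0'|egrep 'time|pos|force'
for i in 1 2 3; do python3 -m handwheel '0 .0015 0 0 0 0;0 0 0 0 0 0;0 0 0 0 0 0'|egrep 'pos|force'; done
```

```text
time_s: 20.88
tool_pos: [0.5008, 0.1323, 0.0628]
ft_force: [1.2, -0.1, 2.3]
tool_pos: [0.5007, 0.1333, 0.0628]
ft_force: [1.5, -5.2, 3.8]
tool_pos: [0.5007, 0.1348, 0.0628]
ft_force: [1.7, -4.9, 5.1]
tool_pos: [0.5007, 0.1364, 0.0628]
ft_force: [1.2, -4.6, 4.9]
```

```bash
for i in 1 2 ; do python3 -m handwheel '0 .001 0 0 0 0;0 0 0 0 0 0;0 0 0 0 0 0'|egrep 'pos|force'; done
```

```text
tool_pos: [0.5007, 0.1371, 0.0628]
ft_force: [1.3, -5.3, 5.0]
tool_pos: [0.5006, 0.1372, 0.0628]
ft_force: [3.1, -11.1, 5.1]
```

```bash
python3 -m handwheel '0 .0012 0 0 0 0;0 0 0 0 0 0;0 0 0 0 0 0;0 0 0 0 0 0'|egrep 'pos|force'
python3 -m handwheel '0 0 0 0 0 0;0 0 0 0 0 0;0 0 0 0 0 0;0 0 .01 0 0 0;0 0 .03 0 0 0;0 0 .05 0 0 0;.013 -.004 .05 0 0 0;.013 -.004 .05 0 0 0;.013 -.004 .05 0 0 0;0 0 0 0 0 0;0 0 0 0 0 0;0 0 0 0 0 0' 60
sed -i 's/^m=roi&(v<100).*$/rr=roi\&(d<.020)\&(z>.06);np.set_printoptions(suppress=True)/' s2.py
cat >> s2.py <<'E'
im=cv2.imread(f'pics/{sys.argv[1]}.png')[30:270,160:460];cv2.imwrite(f'pics/{sys.argv[1]}c.png',np.vstack([cv2.resize(im,(750,600),interpolation=cv2.INTER_CUBIC)]))
E
python3 s2.py w3 .158
```

```text
tool_pos: [0.5006, 0.1372, 0.0628]
ft_force: [7.4, -17.4, 6.1]
time_s: 24.75
tool_pos: [0.539, 0.1275, 0.3018]
orientation: [0.0, 1.0, 0.006, -0.001]
ft_force: [-0.8, -0.5, -0.1]
opening: 0.0528
24.75 [0.539  0.1275 0.3018] [ 3.0e-04  1.0e+00  5.8e-03 -8.0e-04]
yellow 751 ctr [501.8  27.3] size [58.7 14.6] ang 1.1 x 0.4739 0.5301 y 0.0204 0.0343 z 0.0459
blue 1483 ctr [500.5 258.6] size [53.9 35. ] ang 0.8 x 0.474 0.5266 y 0.242 0.275 z 0.0557
block 4645 ctr [500.3 175.5] size [ 51.3 128.9] ang 0.5 x 0.4768 0.5252 y 0.1118 0.2387 z 0.0523
carr 1723 ctr [500.4 134.6] size [50.4 46.8] ang 1.0 x 0.4757 0.5253 y 0.1112 0.1574 z 0.0547
fin 451 ctr [500.6 136.4] size [35.  11.1] ang 0.4 x 0.4835 0.5176 y 0.1308 0.1419 z 0.0925
dial 7205 ctr [606.   62.9] size [97.8 97.4] ang 85.1 x 0.561 0.6517 y 0.0178 0.1083 z 0.043
knob 600 ctr [606.   62.8] size [13.4 35.8] ang 63.3 x 0.5891 0.6227 y 0.0509 0.0744 z 0.0736
base 33687 ctr [557.  142.1] size [224.1 290.3] ang 0.6 x 0.4469 0.6682 y -0.0006 0.2844 z 0.0118
mark 37 [0.6405 0.0829 0.0437] 30.6
```

View pics/w3c.png

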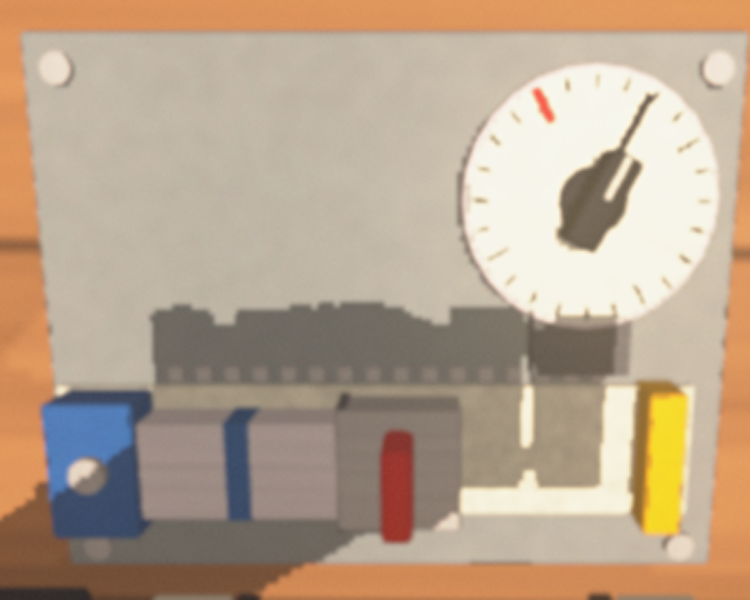

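The block is flush between the blue backstop and the carriage. The red mark is at about 30.6°, the pointer and knob at -26.7°. Next is the knob: turn -27.3° to line up the jaws, grip, then turn about +57.3°.

```bash
python3 -m handwheel '.0224 -.0216 -.02 0 0 -9.1;.0224 -.0216 -.03 0 0 -9.1;.0223 -.0215 -.03 0 0 -9.1;0 0 -.05 0 0 0;0 0 -.05 0 0 0;0 0 -.04 0 0 0;0 0 -.02 0 0 0;0 0 0 0 0 0;0 0 0 0 0 0' 60
python3 -c "
from seg import *
s=bot.read_state();R=Ro.from_quat(np.roll(s['orientation'],-1)).as_matrix();print(s['tool_pos'].round(4),np.degrees(np.arctan2(-R[1,1],-R[0,1])),s['joint_pos'].round(2))"
```

```text
time_s: 25.92
tool_pos: [0.6072, 0.0631, 0.0634]
orientation: [-0.0, 0.973, -0.23, 0.0]
ft_force: [0.0, -0.1, 1.0]
opening: 0.0524
[0.6072 0.0631 0.0634] 63.37708720628379 [ 0.42  0.4  -0.33  0.   -0.83  0.68]
```

```bash
python3 -m handwheel '-.0008 0 -.008 0 0 0;0 0 -.005 0 0 0;0 0 0 0 0 0;0 0 0 0 0 0'|egrep 'pos|force'
python3 -m handwheel '0 0 0 0 0 0;0 0 0 0 0 0;0 0 0 0 0 0;0 0 0 0 0 0;0 0 0 0 0 0;0 0 0 0 0 0' 0 25
python3 -m handwheel '0 0 0 0 0 5;0 0 0 0 0 9;0 0 0 0 0 9;0 0 0 0 0 9;0 0 0 0 0 9;0 0 0 0 0 9;0 0 0 0 0 5;0 0 0 0 0 2.3;0 0 0 0 0 0;0 0 0 0 0 0;0 0 0 0 0 0'
python3 -c "
from seg import *
s=bot.read_state();R=Ro.from_quat(np.roll(s['orientation'],-1)).as_matrix();print(s['tool_pos'].round(4),np.degrees(np.arctan2(-R[1,1],-R[0,1])),s['ft_torque'].round(3))"
```

```text
tool_pos: [0.6061, 0.0629, 0.0499]
ft_force: [0.4, -0.3, -1.5]
time_s: 27.18
tool_pos: [0.6066, 0.0639, 0.0498]
orientation: [-0.001, 0.973, -0.23, 0.001]
ft_force: [0.9, 5.0, -1.8]
opening: 0.0128
time_s: 28.55
tool_pos: [0.6066, 0.0634, 0.0498]
orientation: [-0.0, 0.965, 0.264, 0.001]
ft_force: [2.6, 4.1, -3.2]
opening: 0.0127
[0.6066 0.0634 0.0498] 120.61466728921535 [ 1.647 -1.07   0.055]
```

```bash
python3 -m handwheel '0 0 0 0 0 0;0 0 0 0 0 0;0 0 0 0 0 0;0 0 .01 0 0 0;0 0 .03 0 0 0;0 0 .04 0 0 0;-.03 -.018 .04 0 0 0;-.03 -.018 .03 0 0 0;0 0 0 0 0 0;0 0 0 0 0 0;0 0 0 0 0 0;0 0 0 0 0 0' 60
python3 -c "
from h import *
f=wrist('w4'); p=w2px(f,[.6061,.0628,.043]);print(p)
a,b=int(p[0]),int(p[1]);y0=max(b-90,0);x0=max(a-120,0)
print(x0,y0);im=cv2.imread('pics/w4.png')[y0:y0+180,x0:x0+240];cv2.imwrite('pics/w4c.png',cv2.resize(im,(800,600),interpolation=cv2.INTER_CUBIC))"
```

```text
time_s: 30.05
tool_pos: [0.546, 0.0271, 0.1987]
orientation: [0.0, 0.964, 0.264, -0.001]
ft_force: [0.5, -0.2, 0.4]
opening: 0.0526
30.05 [0.546  0.0271 0.1987] [ 1.000e-04  9.644e-01  2.644e-01 -9.000e-04]
[328.44052193 106.71643723]
208 16
```

View pics/w4c.png

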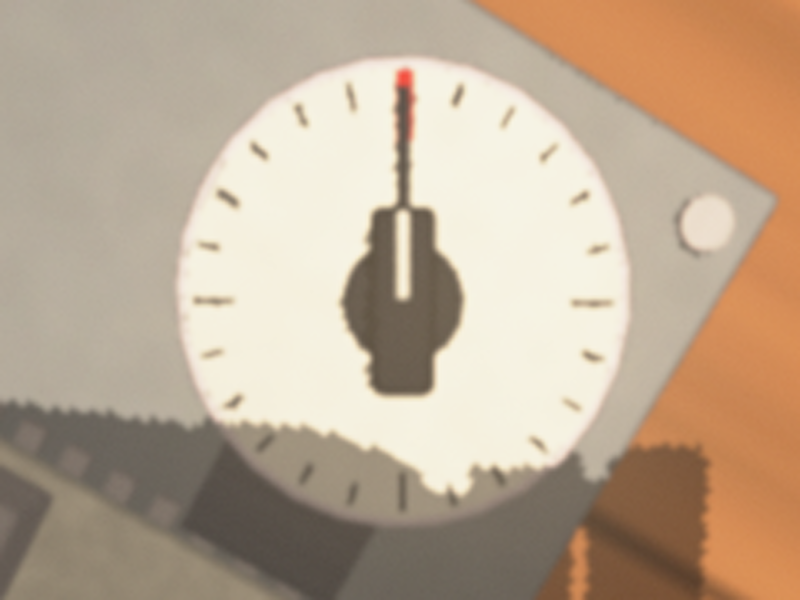

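The pointer at (403,140) stands on the red mark (tip at (405,78)) to within about half a degree. I'll do one last overall check.

```bash
python3 -c "
from h import *
grab('scene','s9');a=cv2.imread('pics/s0.png')[110:430,90:490];b=cv2.imread('pics/s9.png')[110:430,90:490]
cv2.imwrite('pics/s9c.png',cv2.resize(np.hstack([a,b]),(800,320)))"
```

View pics/s9c.png

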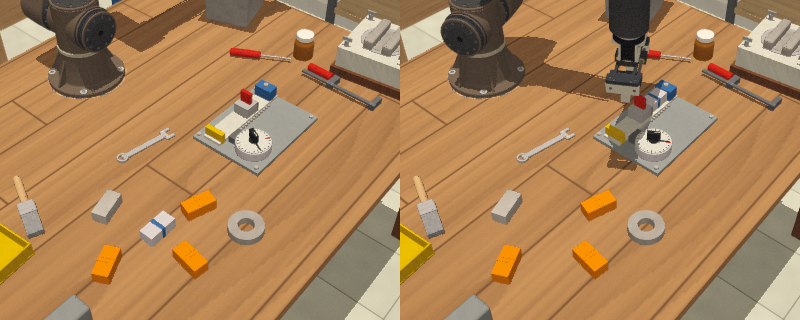

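Compared with the first picture, nothing but the setting block and the gauge has moved. The block sits between carriage and backstop at about (657,97), and the gripper is clear of everything. Handing in.

```bash
python3 -c "
from rig import bot
print(bot.finish_job(), bot.read_state()['time_s'])"
```

```text
the job is handed in; nothing more can be done
the job is handed in; nothing more can be done
```

The length gauge is zeroed, in the order you asked, and the job was handed in at about 30 s of robot time.

- **Carriage back:** I pulled it until the resisting force rose to 13 N with no further travel, so it was hard against the yellow stop.
- **Setting block:** I laid it lengthwise on the bed, within about 1 mm of the middle, and let go.
- **Carriage forward:** I slid it 74.5 mm until it stopped moving at about 17 N. The wrist picture taken right after shows the block flush at both ends.
- **Knob:** I then turned it by about 57°. The close-up shows the pointer on the red mark, to within about 0.5° by eye.

The last scene picture shows the concrete bar, tools, ring, jar and orange blocks where they started, and the gripper clear of everything. After turning the knob I did not measure the block's fit again; I only saw it in that scene picture, partly behind the gripper.

My two estimates of the red mark's angle differed by about 1° (30.6° from the picture, 31.7° from carriage travel). I used the picture, and the close-up agreed with it. One early fit of the gauge's position was off by up to 3 pixels, so I replaced it with depth-based measurements that gave the listed part sizes to within about 3 mm.

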